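# Take the tester racks down from the display stand

### The arm

A 6-joint arm with a two-finger parallel gripper is mounted at the origin on the work surface. World frame = base frame: x ahead of the robot, y to its left, z up, the work surface at z = 0. Lengths are in mm, angles in rad, forces in N, time in s.
With the tool pointing down it reaches from about 400 to 925 mm from the base axis. Payload 12.5 kg.
Tool frame: the origin (TCP) lies on the centre line of the jaws, within the pads' length; the fingertips stand 14 mm ahead of it and the grasp point (between the pads) lies 5 mm behind it; z points along the fingers, x is the direction in which the jaws open and shut, and the axes are right-handed (so a half turn about z gives the same grasp; the last joint's range is limited). The gripper opens to 95 mm and grips with 3 to 60 N. Pads are 20 mm wide; open, the fingers measure 119 mm over their backs; the gripper's body (75 mm by 180 mm) begins 59 mm behind the grasp point.
Start: joints at [-1.247, 0.491, 1.559, -0, 1.092, -0.106], TCP at [260.454, -568.163, 228.661] pointing down, gripper open.
Joint ranges: [-3.1, 3.1], [-0.84, 2.19], [0.05, 2.79], [-1.13, 4.28], [0.06, 2.93], [-2.69, 2.69]. Speed limits (rad/s): [2.22, 2.22, 2.79, 3.14, 3.14, 3.14].

### API

Orientations are given as [roll, pitch, yaw] about the fixed x, y, z axes, in that order (R = Rz(yaw) Ry(pitch) Rx(roll)).
In Python, from cell import state, read_camera, job_done gives the robot as it stands.
- The arm moves only by the shell command python3 -m handwheel 'ROWS'. ROWS is JSON, a list of rows, each an object of numbers: "hand": the finger opening in m, from 0 to 0.0951; "x", "y", "z": the shift along the world's x, y, z in m; "spin": the turn about the world's z in units of 5 degrees (1.0 is 5 degrees). In form: [{"hand": .., "x": .., "y": .., "z": .., "spin": ..}, ...]. A call has 1 to 20 rows; each row is the pose to reach, as a shift and turn from the pose commanded when the call began; what a row does not reach only later rows make up. A row lasts 1/12 s, in which the tool goes at most 41.7 mm and 7.16 degrees, less where a joint would pass 70% of its speed; a pose out of reach is approached as far as the arm can. A call with a gripper value outside its range is refused whole. The fingers move at their own pace and stop on an object; the grip force is fixed at half the most. Time passes only in rows, so rows that repeat a pose let the fingers close. It gives the time, the measured TCP pose, the force and the opening at its end, in the units of the state.
- state(): the state, without advancing time (a new reading comes with each control period).
- read_camera(name): name is "scene" or "top" or "wrist"; returns a dict with "img" (420x560x3 uint8, red, green, blue), "fx", "fy", "cx", "cy" (pixels), "D" ([k1, k2, p1, p2, k3] as OpenCV has them; the pictures are not rectified), "T" (4x4, takes a point from camera to world coordinates). Camera axes: x right, y down, z forward; pixel columns grow to the right and rows downward; lengths in mm; the calibration is good to about 2 mm. A picture is of the moment at which its call begins. There is no depth.
- job_done(): hands the job in, once; it reports no verdict.
The state is a dict: "t": time; "joints": joint angles; "qvel": joint speeds; "tau": joint torques, N m; "eef_pos": TCP position; "tcp_rot": TCP orientation; "ft_force": force on the tool from outside, world axes, zero at the start; "moment": the same for the moment, N m; "opening": opening from 0.0 (shut) to 1.0 (fully open).
Only numpy, scipy, OpenCV 4.12 (cv2) and the standard library are available. Lean on these libraries where they do the work, as an engineer would, in place of code of your own. Each camera call takes 0.05 s, during which the arm holds its last target. There are 200 camera calls.

### The job

Take both incense tester racks down from the sloped display stand: slide each one along until the wide ends of its keyhole slots are at the studs, lift it off without forcing it, and lay it gently flat in the walnut tray, plate down, in the bay whose liner matches the colour of its plate. Leave the bottles, tubes, dishes and boxes around them as they are, and let go of the racks.

Things in the scene. Friction and masses are not known exactly. Their poses are not given: they have to be found in the camera images.
- stand: fixed dark wooden display stand, 330 (y) x 120 x 115 mm high. Its flat 150 mm long board is tilted 0.70 rad from horizontal, going down towards the stand's +x, so its face looks up and to +x. Origin on the table under the board's middle; the middle of the face is 66 mm above it. One rack hangs on each of two stud pairs, plate against the face, with 2 mm play across the slot and 3 mm off the face
- studs_pos (a point): on the board's face at stand y = +88 mm, midway between a pair of brass studs that stand square out of the face, 36 mm up and 36 mm down the slope from here. Shank 8 mm thick, head 18 mm wide, 4 mm thick, head's underside 9 mm and top 13 mm from the face
- studs_neg (a point): the same for the pair at stand y = -88 mm; which rack hangs on which pair varies
- rack_white: loose tester rack, 0.2-0.35 kg: white plate 108 (x) x 130 (y) x 6 mm. Origin: centre of plate's underside; z out of its face; hanging, x points down the slope, y level along the stand (parallel to the stand's y). Corked glass tubes, 19 mm thick, fixed on the face parallel to x at y = +-54 mm, reaching z = 25 mm. Two keyholes along y through the plate, on the lines x = +-36 mm
- white_grip (a point): on the white rack's wooden grip block, at rack (0, 0, 45) mm: pinch here. Block 40 (x) x 26 (y) mm, from the plate up to z = 56 mm; pinch it across its 26 mm (y) width with the fingers at any tilt about y. 31 mm free between block and each tube
- white_wide (a point): at rack (0, 30, 0) mm, midway between the white rack's two wide ends: 24 mm openings centred on y = 30 mm. The narrow parts, 10 mm wide, run from there to y = -16 mm. At the start both studs are in the narrow parts, at -10 to +10 mm in rack y: slide the rack 20 to 40 mm along its -y so this point meets its stud pair's point, then lift it 20 mm straight along its z
- rack_green: loose tester rack, 0.2-0.35 kg: green plate 108 (x) x 130 (y) x 6 mm. Origin: centre of plate's underside; z out of its face; hanging, x points down the slope, y level along the stand (parallel to the stand's y). Corked glass tubes, 19 mm thick, fixed on the face parallel to x at y = +-54 mm, reaching z = 25 mm. Two keyholes along y through the plate, on the lines x = +-36 mm
- green_grip (a point): on the green rack's wooden grip block, at rack (0, 0, 45) mm: pinch here. Block 40 (x) x 26 (y) mm, from the plate up to z = 56 mm; pinch it across its 26 mm (y) width with the fingers at any tilt about y. 31 mm free between block and each tube
- green_wide (a point): at rack (0, -30, 0) mm, midway between the green rack's two wide ends: 24 mm openings centred on y = -30 mm. The narrow parts, 10 mm wide, run from there to y = 16 mm. At the start both studs are in the narrow parts, at -10 to +10 mm in rack y: slide the rack 20 to 40 mm along its +y so this point meets its stud pair's point, then lift it 20 mm straight along its z
- tray: fixed walnut tray, 144 (x) x 321 (y) mm, walls 30 mm high and 7 mm thick, with a 7 mm cross wall in the middle making two bays side by side along its y, each 130 (x) x 150 (y) mm inside; origin under its centre on the table
- liner_white: fixed white liner, 128 (x) x 148 (y) x 3 mm, on the floor of one bay of the tray, axes parallel to the tray's; which bay varies. Origin at the centre of its underside, 6 mm above the table; the rack lies on its top, 9 mm above the table. A rack fits the bay only with its 130 mm side along the liner's y, either way round
- liner_green: fixed green liner like the white one, in the other bay of the tray, for the green rack
- tube0: corked glass tube of incense standing upright in front of the stand, 29 mm thick, 118 mm tall, loose bystander, to be left standing where it is; origin at the centre of its underside
- tube1: corked glass tube of incense standing upright in front of the stand, 29 mm thick, 118 mm tall, loose bystander, to be left standing where it is; origin at the centre of its underside
- tube2: corked glass tube of incense standing upright in front of the stand, 29 mm thick, 118 mm tall, loose bystander, to be left standing where it is; origin at the centre of its underside
- diffuser: amber glass bottle with black cap, 60 mm thick, 190 mm tall, loose bystander, to be left standing where it is; origin at the centre of its underside
- cup: blue ceramic cup, 68 mm wide, 75 mm tall, loose bystander, to be left standing where it is; origin at the centre of its underside
- dish: white ceramic dish, 84 mm wide, 22 mm tall, behind the stand, loose bystander, to be left standing where it is; origin at the centre of its underside
- giftbox: wooden gift box, 64 x 114 x 44 mm, beyond the tray, loose bystander, to be left standing where it is; origin at the centre of its underside
Mind the look-alikes: they are no part of the job. Leave any turquoise look-alike of the rack_white alone.

How it is judged (in metres and radians):
At the end, for the whole second after the job is handed in: each rack lies released and at rest, plate down, on the liner of its own colour: plate centre within 16 mm of the liner's centre along each liner axis, level within 0.06 rad, its underside within 4 mm of the liner's top (x of rack_white in the frame of liner_white between -0.016 and 0.016 m and y of rack_white in the frame of liner_white between -0.016 and 0.016 m and z of rack_white in the frame of liner_white between 0 and 0.007 m and angle between each of rack_white, rack_green's own z axis and vertical below 0.06 rad and linear speed of each of rack_white, rack_green below 0.02 m/s and angular speed of each of rack_white, rack_green below 0.1 rad/s and contact force between each of rack_white, rack_green and the fingers below 0.05 N and x of rack_green in the frame of liner_green between -0.016 and 0.016 m and y of rack_green in the frame of liner_green between -0.016 and 0.016 m and z of rack_green in the frame of liner_green between 0 and 0.007 m); the robot touches nothing.
It fails at once if the white rack is forced on the stand (over 45 N), dropped from more than 25 mm, or pressed hard into the tray (over 60 N) (contact force between rack_white and stand above 45 N or contact force between rack_white and tray above 60 N or contact force between rack_white and liner_white above 60 N or contact force between rack_white and liner_green above 60 N or (linear speed of rack_white above 0.7 m/s and contact force between rack_white and the fingers below 0.05 N)).
It fails at once if the green rack is forced on the stand (over 45 N), dropped from more than 25 mm, or pressed hard into the tray (over 60 N) (contact force between rack_green and stand above 45 N or contact force between rack_green and tray above 60 N or contact force between rack_green and liner_white above 60 N or contact force between rack_green and liner_green above 60 N or (linear speed of rack_green above 0.7 m/s and contact force between rack_green and the fingers below 0.05 N)).
It fails at once if a bystander (tube, bottle, cup, dish or gift box) is knocked over or moved more than 30 mm (distance of any of tube0, tube1, tube2, diffuser, cup, dish, giftbox from where it was at the start of the episode above 0.03 m or angle between any of tube0, tube1, tube2, diffuser, cup, dish, giftbox's own z axis and vertical above 0.35 rad).
It also fails if it takes over 72 s, if anything falls off the work surface, if the arm or the gripper's body presses on something with over 40 N, if the wrist force passes 120 N, or if a joint passes its speed limit or range.

## Working session

There is one attempt and no reset: what is moved stays moved. The work goes in short steps, Python scripts to look and compute and a shell command to move; the robot and the scene stay as the last step left them, time stands still between calls to the robot, and variables do not carry over. Pictures are saved under pics/ and viewed, about 8 in all and at most 12, crops included, and the job is handed in when it is done.

```bash
mkdir -p pics; ls; cat > h.py <<'E'
import numpy as np, cv2
from cell import state, read_camera
def shot(n,f):
    c=read_camera(n); cv2.imwrite(f,c["img"][:,:,::-1]); np.savez(f[:-4]+".npz",**{k:np.array(c[k]) for k in c}); return c
def ray(c,uv):
    K=np.array([[c["fx"],0,c["cx"]],[0,c["fy"],c["cy"]],[0,0,1]],float)
    p=cv2.undistortPoints(np.array([[uv]],float),K,np.array(c["D"],float))[0,0]
    T=np.array(c["T"]); d=T[:3,:3]@np.array([p[0],p[1],1]); return T[:3,3],d
def atz(c,uv,z):
    o,d=ray(c,uv); return o+d*(z-o[2])/d[2]
def proj(c,P):
    K=np.array([[c["fx"],0,c["cx"]],[0,c["fy"],c["cy"]],[0,0,1]],float)
    T=np.linalg.inv(np.array(c["T"])); P=np.atleast_2d(P).astype(float)
    return cv2.projectPoints(P@T[:3,:3].T+T[:3,3],np.zeros(3),np.zeros(3),K,np.array(c["D"],float))[0][:,0]
E
python3 - <<'E'
from h import *
for n in("scene","top"):
    c=shot(n,f"pics/{n}0.png"); print(n,c["fx"],np.round(c["T"],2).tolist())
print(state())
E
```

```text
pics
scene 405.727527488874 [[-0.84, 0.39, -0.37, 864.61], [0.54, 0.61, -0.58, 573.94], [-0.0, -0.69, -0.72, 831.58], [0.0, 0.0, 0.0, 1.0]]
top 469.66999622964005 [[0.01, -1.0, 0.03, 424.2], [-1.0, -0.01, 0.02, -18.23], [-0.02, -0.03, -1.0, 1418.27], [0.0, 0.0, 0.0, 1.0]]
{'t': 0.1, 'joints': array([-1.24662612e+00,  4.91496380e-01,  1.55940309e+00, -4.77179159e-05,
        1.09169711e+00, -1.05595690e-01]), 'qvel': array([-0.00017416, -0.00375907, -0.00214395,  0.00066402, -0.00122527,
       -0.00095511]), 'tau': array([ 4.02203310e-03, -6.13625550e+01, -2.58605504e+01,  6.94243074e-02,
        4.70013125e-02, -6.12020813e-05]), 'eef_pos': array([ 260.35759373, -567.95982672,  228.11695669]), 'tcp_rot': array([-3.14152893e+00,  1.00279441e-03, -1.14100838e+00]), 'ft_force': array([-0.355326  , -0.91448602, -0.51842816]), 'moment': array([ 0.03476512,  0.01455002, -0.02738459]), 'opening': 1.001337333693851}
```

View pics/scene0.png

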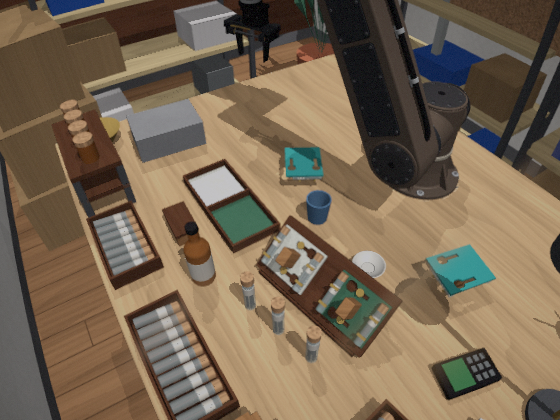

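View pics/top0.png

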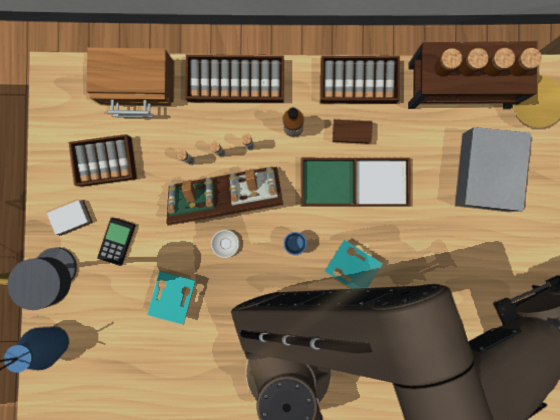

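The scene image shows the stand (about 325,285) with white on the right-hand (-y) pair and green on the +y pair. The tray is at about (232,205), and its green bay is the one nearer the stand. In the top view the stand is at (225,195), the tray at (355,182), the diffuser at (293,122) and the tubes at (185,157), (218,149) and (248,143). I'll enlarge the top view.

```bash
python3 - <<'E'
import cv2
i=cv2.imread("pics/top0.png")[100:262,155:420]; cv2.imwrite("pics/topc.png",cv2.resize(i,None,fx=3,fy=3,interpolation=cv2.INTER_CUBIC))
E
```

```text
(no output)
```

View pics/topc.png

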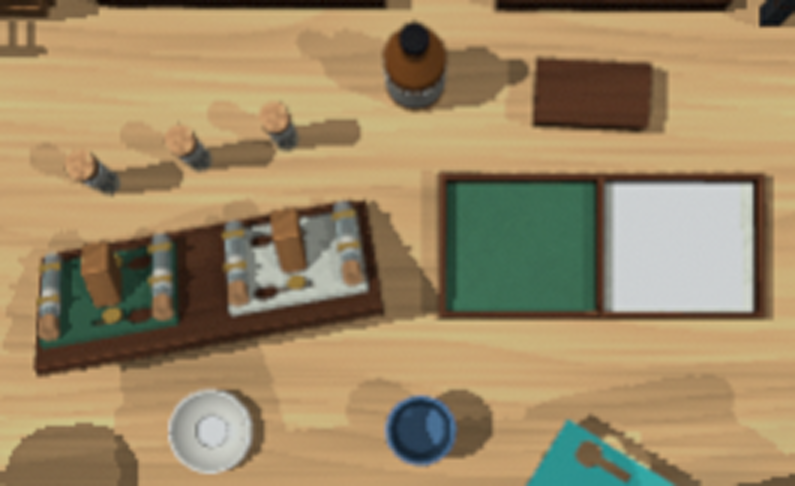

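```bash
python3 - <<'E'
from h import *
c=dict(np.load("pics/top0.npz"))
g=lambda u,v,z:atz(c,(155+(u+.5)/3-.5,100+(v+.5)/3-.5),z)
P=lambda n,l:print(n,*[np.round(g(*a)[:2]).tolist() for a in l])
P("tray",[(440,173,30),(768,176,30),(768,318,30),(436,318,30)])
P("linerdiv",[(601,178,30),(601,316,30)])
P("board",[(36,372,114),(383,315,114),(365,202,18),(40,258,18)])
P("blocktops g,w (z~.. top 112)",[(97,262,110),(285,228,110)])
P("diff",[(414,38,190)]); P("tubes",[(82,163,118),(182,138,118),(277,118,118)])
P("cup,dish",[(421,430,75),(210,431,22)])
P("box",[(536,60,44),(650,65,44),(650,130,44),(536,127,44)])
E
```

```text
tray [635.0, -32.0] [635.0, -353.0] [495.0, -354.0] [492.0, -29.0]
linerdiv [632.0, -190.0] [495.0, -191.0]
board [434.0, 342.0] [490.0, 21.0] [608.0, 43.0] [548.0, 367.0]
blocktops g,w (z~.. top 112) [537.0, 288.0] [570.0, 113.0]
diff [730.0, -6.0]
tubes [628.0, 302.0] [652.0, 209.0] [672.0, 121.0]
cup,dish [383.0, -16.0] [378.0, 194.0]
box [745.0, -124.0] [741.0, -235.0] [677.0, -236.0] [679.0, -125.0]
```

```bash
python3 -m handwheel '[{"hand":0.095,"x":0,"y":0,"z":0.08,"spin":0},{"hand":0.095,"x":0.03,"y":0.03,"z":0.17,"spin":-1},{"hand":0.05,"x":0.25,"y":0.37,"z":0.19,"spin":-4.9},{"hand":0.05,"x":0.25,"y":0.37,"z":0.19,"spin":-4.9},{"hand":0.05,"x":0.25,"y":0.37,"z":0.19,"spin":-4.9},{"hand":0.05,"x":0.25,"y":0.37,"z":0.19,"spin":-4.9},{"hand":0.05,"x":0.25,"y":0.37,"z":0.19,"spin":-4.9},{"hand":0.05,"x":0.25,"y":0.37,"z":0.19,"spin":-4.9},{"hand":0.05,"x":0.25,"y":0.37,"z":0.19,"spin":-4.9},{"hand":0.05,"x":0.25,"y":0.37,"z":0.19,"spin":-4.9},{"hand":0.05,"x":0.25,"y":0.37,"z":0.19,"spin":-4.9},{"hand":0.05,"x":0.25,"y":0.37,"z":0.19,"spin":-4.9},{"hand":0.05,"x":0.25,"y":0.37,"z":0.19,"spin":-4.9},{"hand":0.05,"x":0.25,"y":0.37,"z":0.19,"spin":-4.9},{"hand":0.05,"x":0.25,"y":0.37,"z":0.19,"spin":-4.9},{"hand":0.05,"x":0.25,"y":0.37,"z":0.19,"spin":-4.9}]'
python3 - <<'E'
from h import *
c=shot("wrist","pics/w_tray.png"); print(c["fx"],np.round(c["T"],2).tolist()); s=state(); print(s["eef_pos"],s["tcp_rot"],s["opening"],s["joints"])
E
```

```text
t: 1.43
eef_pos: [510.2, -198.3, 418.2]
tcp_rot: [3.141, 0.0, -1.568]
ft_force: [-0.1, -0.7, -0.4]
opening: 0.528
312.87811740365487 [[0.0, -0.96, -0.28, 589.21], [-1.0, -0.0, -0.0, -198.8], [-0.0, 0.28, -0.96, 575.05], [0.0, 0.0, 0.0, 1.0]]
[ 509.97415623 -198.77533428  418.12262968] [ 3.14056630e+00  1.98291038e-04 -1.56926951e+00] 0.5246120638642908 [-4.92205503e-01  2.41606712e-01  1.44540857e+00 -3.13874864e-04
  1.45557513e+00  1.07710015e+00]
```

View pics/w_tray.png

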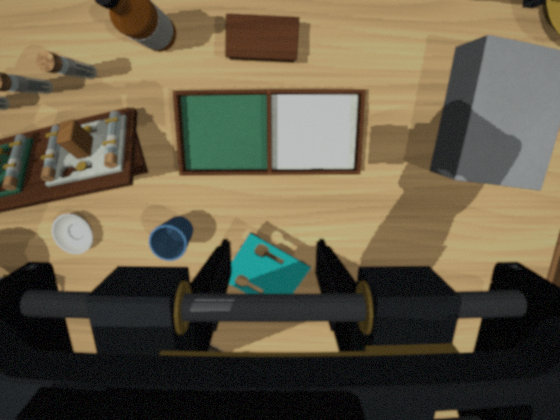

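The wrist view of the tray gives outer top corners at (175,91), (366,91), (364,174) and (180,174), and a divider at about 271. Next I'll view the stand.

```bash
python3 -m handwheel '[{"hand":0.05,"x":0.0,"y":0.39,"z":-0.06,"spin":2},{"hand":0.05,"x":0.0,"y":0.39,"z":-0.06,"spin":2},{"hand":0.05,"x":0.0,"y":0.39,"z":-0.06,"spin":2},{"hand":0.05,"x":0.0,"y":0.39,"z":-0.06,"spin":2},{"hand":0.05,"x":0.0,"y":0.39,"z":-0.06,"spin":2},{"hand":0.05,"x":0.0,"y":0.39,"z":-0.06,"spin":2},{"hand":0.05,"x":0.0,"y":0.39,"z":-0.06,"spin":2},{"hand":0.05,"x":0.0,"y":0.39,"z":-0.06,"spin":2},{"hand":0.05,"x":0.0,"y":0.39,"z":-0.06,"spin":2},{"hand":0.05,"x":0.0,"y":0.39,"z":-0.06,"spin":2},{"hand":0.05,"x":0.0,"y":0.39,"z":-0.06,"spin":2},{"hand":0.05,"x":0.0,"y":0.39,"z":-0.06,"spin":2},{"hand":0.05,"x":0.0,"y":0.39,"z":-0.06,"spin":2}]'
python3 - <<'E'
from h import *
c=dict(np.load("pics/w_tray.npz"))
print("tray",*[np.round(atz(c,p,30)[:2]).tolist() for p in [(175,91),(366,91),(364,174),(180,174)]])
c=shot("wrist","pics/w_st.png"); s=state(); print(s["eef_pos"],s["tcp_rot"])
i=c["img"][30:250,100:460,::-1]; cv2.imwrite("pics/w_stc.png",cv2.resize(i,None,fx=2.2,fy=2.2,interpolation=cv2.INTER_CUBIC))
E
```

```text
t: 2.57
eef_pos: [510.7, 190.5, 358.5]
tcp_rot: [3.141, -0.0, -1.395]
ft_force: [0.1, -0.2, 0.2]
opening: 0.524
tray [634.0, -35.0] [635.0, -353.0] [496.0, -359.0] [495.0, -34.0]
[510.72855991 190.32097608 358.73740892] [ 3.14157121e+00 -3.19277679e-04 -1.39591224e+00]
```

View pics/w_stc.png

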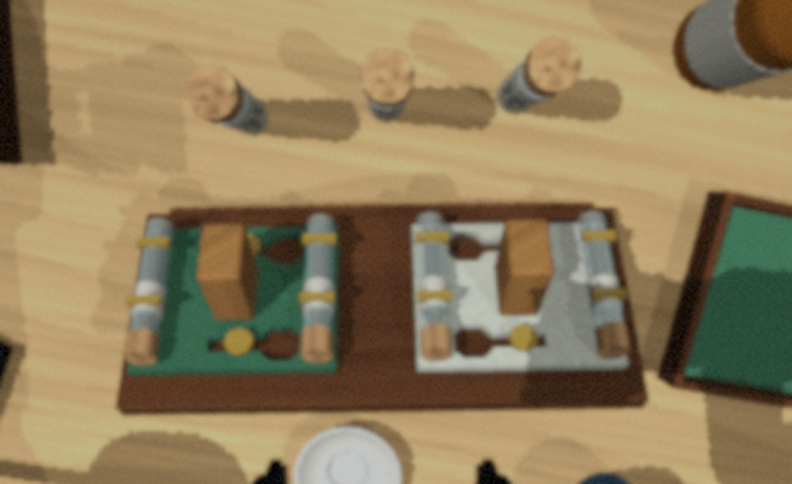

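The crop shows green on the left pair and white on the right. Upper stud heads are at (238,342) and (523,337), board top corners at (120,410) and (645,403), and plate bottom-edge corners at (128,374)/(337,374) for green and (415,371)/(628,370) for white. I'll fit the stand pose to these points.

```bash
cat > fit.py <<'E'
from h import *
from scipy.optimize import least_squares
C,S=np.cos(.7),np.sin(.7)
def W(q,s,y,n):
    p=np.array([s*C+n*S,y,66-s*S+n*C]); a=q[2]; return np.array([q[0]+p[0]*np.cos(a)-p[1]*np.sin(a),q[1]+p[0]*np.sin(a)+p[1]*np.cos(a),p[2]])
if __name__=="__main__":
    c=dict(np.load("pics/w_st.npz"))
    f=lambda u,v:np.array([100+(u+.5)/2.2-.5,30+(v+.5)/2.2-.5])
    O=[((120,410),-75,165,0,None),((645,403),-75,-165,0,None),((238,342),-36,88,13,None),((523,337),-36,-88,13,None),
     ((128,374),-53,65,7,3),((337,374),-53,-65,7,3),((415,371),-53,65,7,4),((628,370),-53,-65,7,4),((412,225),55,65,7,4),((340,228),55,-65,7,3)]
    r=lambda q:np.concatenate([proj(c,W(q,s,y+(0 if k is None else q[k]),n))[0]-f(*uv) for uv,s,y,n,k in O])
    R=least_squares(r,[520,195,.178,88,-88],loss="soft_l1"); q=R.x
    print(np.round(q,3)); print(np.round(r(q).reshape(-1,2),1).tolist())
    for k,n in((3,"green"),(4,"white")):
        print(n,"grip",np.round(W(q,1,q[k],46),1),"stud at rack y",np.round((88 if k==3 else -88)-q[k],1))
    t=dict(np.load("pics/top0.npz"))
    g=lambda u,v:np.array([155+(u+.5)/3-.5,100+(v+.5)/3-.5])
    print("topcheck px*3", [np.round((proj(t,W(q,-75,y,0))[0]-g(*uv))*3,1).tolist() for y,uv in((165,(36,372)),(-165,(383,315)))])
    print("axes x",np.cos(q[2]),np.sin(q[2]))
E
python3 fit.py
```

```text
[ 5.21873e+02  1.92815e+02  1.88000e-01  9.19050e+01 -8.70680e+01]
[[-2.6, 0.3], [1.8, 0.5], [0.1, 0.4], [-0.0, 1.1], [0.1, -0.2], [0.0, -1.5], [0.8, -0.6], [-0.7, -1.2], [-0.1, 0.9], [-0.1, -0.0]]
green grip [534.5 288.8 100.5] stud at rack y -3.9
white grip [568.  113.  100.5] stud at rack y -0.9
topcheck px*3 [[-2.6, -1.0], [0.9, -6.9]]
axes x 0.9823312589090378 0.18715046826066137
```

```bash
python3 -m handwheel '[{"hand":0.05,"x":0.03,"y":-0.04,"z":-0.04,"spin":0.1},{"hand":0.05,"x":0.057,"y":-0.077,"z":-0.08,"spin":0.14},{"hand":0.05,"x":0.057,"y":-0.077,"z":-0.12,"spin":0.14},{"hand":0.05,"x":0.057,"y":-0.077,"z":-0.16,"spin":0.14},{"hand":0.05,"x":0.057,"y":-0.077,"z":-0.2,"spin":0.14},{"hand":0.05,"x":0.057,"y":-0.077,"z":-0.22,"spin":0.14},{"hand":0.05,"x":0.057,"y":-0.077,"z":-0.23,"spin":0.14},{"hand":0.05,"x":0.057,"y":-0.077,"z":-0.23,"spin":0.14},{"hand":0.05,"x":0.057,"y":-0.077,"z":-0.23,"spin":0.14}]'
python3 - <<'E'
from h import *
c=shot("wrist","pics/w2.png"); s=state(); print(s["eef_pos"],s["tcp_rot"])
c=shot("scene","pics/s2.png"); 
a=cv2.resize(cv2.imread("pics/s2.png")[180:380,230:430],None,fx=2,fy=2); b=cv2.imread("pics/w2.png")[0:400,80:480]
cv2.imwrite("pics/m2.png",np.hstack([b,a]))
E
```

```text
t: 3.37
eef_pos: [567.8, 113.6, 128.8]
tcp_rot: [3.141, -0.0, -1.384]
ft_force: [0.5, 0.2, 0.1]
opening: 0.527
[568.24809018 113.95343664 129.95811714] [-3.14002500e+00 -2.97713401e-04 -1.38318714e+00]
```

View pics/m2.png

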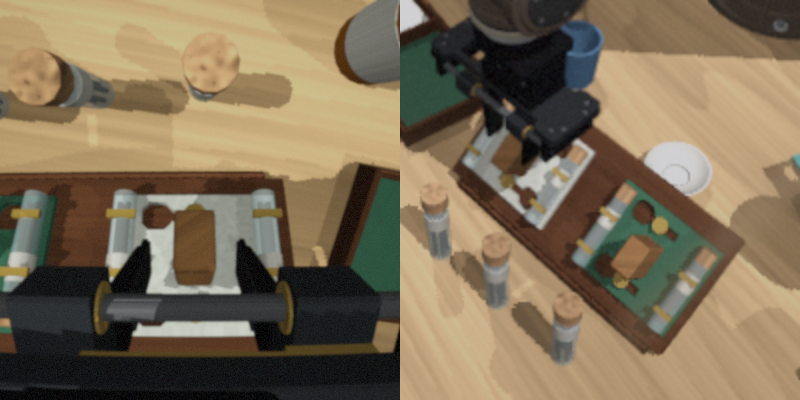

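The wrist view shows the fingers (149, 237) centred on the white block (174–216), so I'll descend and close.

```bash
python3 -m handwheel '[{"hand":0.05,"x":0,"y":0,"z":-0.015,"spin":0},{"hand":0.05,"x":0,"y":0,"z":-0.026,"spin":0},{"hand":0.05,"x":0,"y":0,"z":-0.033,"spin":0},{"hand":0.05,"x":0,"y":0,"z":-0.033,"spin":0},{"hand":0.035,"x":0,"y":0,"z":-0.033,"spin":0},{"hand":0.03,"x":0,"y":0,"z":-0.033,"spin":0},{"hand":0.02,"x":0,"y":0,"z":-0.033,"spin":0},{"hand":0.0,"x":0,"y":0,"z":-0.033,"spin":0},{"hand":0.0,"x":0,"y":0,"z":-0.033,"spin":0},{"hand":0.0,"x":0,"y":0,"z":-0.033,"spin":0},{"hand":0.0,"x":0,"y":0,"z":-0.033,"spin":0}]'
```

```text
t: 4.38
eef_pos: [567.7, 114.8, 96.1]
tcp_rot: [-3.141, -0.0, -1.382]
ft_force: [0.3, -1.9, 4.8]
opening: 0.272
```

```bash
python3 -m handwheel '[{"hand":0,"x":0,"y":0,"z":0.001,"spin":0},{"hand":0,"x":0,"y":0,"z":0.0018,"spin":0},{"hand":0,"x":0.001,"y":-0.005,"z":0.0018,"spin":0},{"hand":0,"x":0.002,"y":-0.011,"z":0.0018,"spin":0}]'
python3 -m handwheel '[{"hand":0,"x":0.001,"y":-0.005,"z":0,"spin":0},{"hand":0,"x":0.002,"y":-0.011,"z":0,"spin":0},{"hand":0,"x":0.003,"y":-0.016,"z":0,"spin":0},{"hand":0,"x":0.0038,"y":-0.0194,"z":0,"spin":0},{"hand":0,"x":0.0038,"y":-0.0194,"z":0,"spin":0}]'
python3 - <<'E'
from h import *
c=shot("wrist","pics/w3.png");s=state(); print(s["eef_pos"],s["ft_force"])
c=shot("scene","pics/s3.png")
a=cv2.resize(cv2.imread("pics/s3.png")[215:315,240:340],None,fx=4,fy=4,interpolation=2); b=cv2.resize(cv2.imread("pics/w3.png")[130:380,160:410],(400,400),interpolation=2)
cv2.imwrite("pics/m3.png",np.hstack([b,a]))
E
```

```text
t: 4.72
eef_pos: [569.2, 103.8, 97.2]
tcp_rot: [3.141, 0.0, -1.381]
ft_force: [-0.4, -0.0, -4.0]
opening: 0.27
t: 5.13
eef_pos: [573.5, 83.6, 97.4]
tcp_rot: [-3.142, -0.0, -1.383]
ft_force: [0.3, 0.8, -3.9]
opening: 0.273
[573.36148432  83.98911491  97.45699362] [ 1.13615011  0.33821275 -2.75480759]
```

View pics/m3.png

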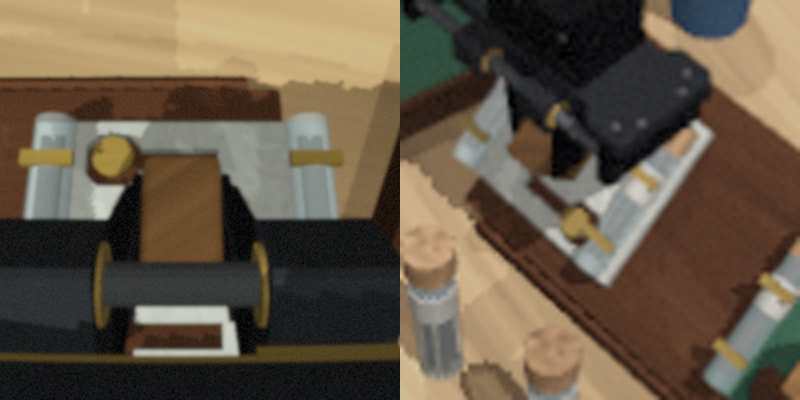

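The brass head at (112,157) sits within the wide hole (about 88–143), and forces are low. I'll lift along the normal.

```bash
python3 -m handwheel '[{"hand":0,"x":0.0016,"y":0.0003,"z":0.0019,"spin":0},{"hand":0,"x":0.0032,"y":0.0006,"z":0.0038,"spin":0},{"hand":0,"x":0.0048,"y":0.0009,"z":0.0057,"spin":0},{"hand":0,"x":0.0048,"y":0.0009,"z":0.0057,"spin":0}]'
python3 -m handwheel '[{"hand":0,"x":0.0025,"y":0.0005,"z":0.003,"spin":0},{"hand":0,"x":0.005,"y":0.001,"z":0.006,"spin":0},{"hand":0,"x":0.0079,"y":0.0015,"z":0.0095,"spin":0},{"hand":0,"x":0.0125,"y":0.0024,"z":0.015,"spin":0},{"hand":0,"x":0.0125,"y":0.0024,"z":0.015,"spin":0}]'
```

```text
t: 5.57
eef_pos: [578.6, 85.6, 103.7]
tcp_rot: [-3.141, -0.0, -1.382]
ft_force: [-0.3, 0.2, -3.3]
opening: 0.274
t: 5.98
eef_pos: [591.9, 87.9, 119.4]
tcp_rot: [-3.139, -0.0, -1.382]
ft_force: [0.0, -0.0, -2.4]
opening: 0.27
```

The rack is clear of the studs. I'll carry it to above the white bay.

```bash
python3 -m handwheel '[{"hand":0,"x":0.0,"y":0.0,"z":0.03,"spin":0},{"hand":0,"x":0.0,"y":-0.01,"z":0.06,"spin":0},{"hand":0,"x":0.0,"y":-0.04,"z":0.07,"spin":-0.3},{"hand":0,"x":0.002,"y":-0.075,"z":0.07,"spin":-0.6},{"hand":0,"x":0.004,"y":-0.11,"z":0.07,"spin":-0.9},{"hand":0,"x":0.006,"y":-0.145,"z":0.07,"spin":-1.2},{"hand":0,"x":0.008,"y":-0.18,"z":0.07,"spin":-1.5},{"hand":0,"x":0.01,"y":-0.215,"z":0.07,"spin":-1.8},{"hand":0,"x":0.012,"y":-0.25,"z":0.07,"spin":-2},{"hand":0,"x":0.014,"y":-0.285,"z":0.07,"spin":-2.16},{"hand":0,"x":0.014,"y":-0.32,"z":0.06,"spin":-2.16},{"hand":0,"x":0.014,"y":-0.345,"z":0.04,"spin":-2.16},{"hand":0,"x":0.014,"y":-0.36,"z":0.02,"spin":-2.16},{"hand":0,"x":0.014,"y":-0.36,"z":0.0,"spin":-2.16},{"hand":0,"x":0.014,"y":-0.36,"z":-0.015,"spin":-2.16},{"hand":0,"x":0.014,"y":-0.36,"z":-0.025,"spin":-2.16},{"hand":0,"x":0.014,"y":-0.36,"z":-0.025,"spin":-2.16},{"hand":0,"x":0.014,"y":-0.36,"z":-0.025,"spin":-2.16}]'
python3 - <<'E'
from h import *
c=shot("wrist","pics/w4.png");s=state(); print(s["eef_pos"],s["ft_force"])
c=shot("scene","pics/s4.png")
a=cv2.resize(cv2.imread("pics/s4.png")[150:270,160:280],(400,400),interpolation=2); b=cv2.imread("pics/w4.png")[0:400,80:480]
cv2.imwrite("pics/m4.png",np.hstack([b,a]))
E
```

```text
t: 7.48
eef_pos: [604.7, -272.1, 93.3]
tcp_rot: [3.141, 0.0, -1.57]
ft_force: [0.6, 0.3, -2.6]
opening: 0.269
[ 605.01436507 -272.24481898   94.01855746] [ 1.17075084 -0.62104391 -3.96779005]
```

View pics/m4.png

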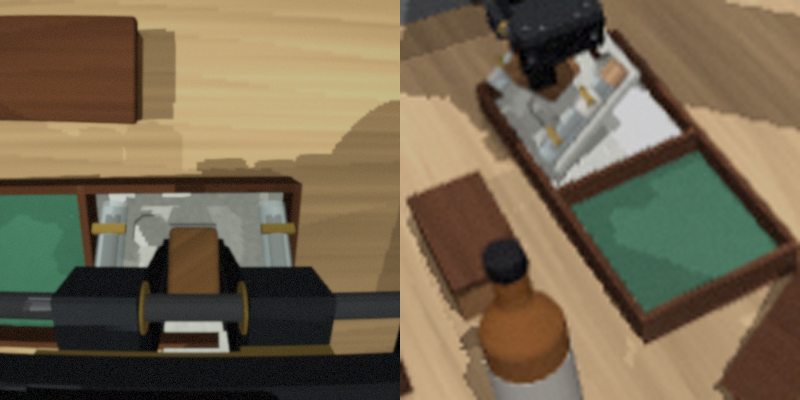

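The white rack is centred in its bay: plate edges at 97 and 290, walls at 92 and 296. I'll lower it to touch.

```bash
python3 -m handwheel '[{"hand":0,"x":0,"y":0,"z":-0.008,"spin":0},{"hand":0,"x":0,"y":0,"z":-0.014,"spin":0},{"hand":0,"x":0,"y":0,"z":-0.018,"spin":0},{"hand":0,"x":0,"y":0,"z":-0.018,"spin":0}]'
python3 -m handwheel '[{"hand":0,"x":0,"y":0,"z":-0.002,"spin":0},{"hand":0,"x":0,"y":0,"z":-0.002,"spin":0}]'
```

```text
t: 7.92
eef_pos: [604.4, -272.1, 74.7]
tcp_rot: [3.141, 0.0, -1.57]
ft_force: [0.5, -0.5, -2.9]
opening: 0.273
t: 8.08
eef_pos: [604.6, -272.2, 74.3]
tcp_rot: [-3.141, -0.0, -1.57]
ft_force: [-4.2, 1.6, 9.8]
opening: 0.271
```

```bash
python3 -m handwheel '[{"hand":0,"x":-0.002,"y":0,"z":-0.0004,"spin":0},{"hand":0,"x":-0.0035,"y":0,"z":-0.0008,"spin":0}]'
python3 -m handwheel '[{"hand":0,"x":-0.002,"y":0,"z":-0.0004,"spin":0},{"hand":0,"x":-0.0034,"y":0,"z":-0.0009,"spin":0}]'
```

```text
t: 8.25
eef_pos: [602.4, -272.2, 73.9]
tcp_rot: [-3.138, -0.001, -1.571]
ft_force: [3.3, 3.6, 7.4]
opening: 0.27
t: 8.42
eef_pos: [599.0, -272.2, 72.9]
tcp_rot: [-3.138, -0.001, -1.571]
ft_force: [2.9, 3.9, 8.2]
opening: 0.27
```

```bash
python3 -m handwheel '[{"hand":0,"x":-0.0022,"y":0,"z":-0.0007,"spin":0},{"hand":0,"x":-0.0044,"y":0,"z":-0.0014,"spin":0},{"hand":0,"x":-0.0066,"y":0,"z":-0.0022,"spin":0}]'
python3 - <<'E'
from h import *
c=shot("scene","pics/s5.png"); shot("wrist","pics/w5.png");s=state(); print(s["eef_pos"],s["ft_force"],s["moment"])
a=cv2.resize(cv2.imread("pics/s5.png")[150:240,175:265],(400,400),interpolation=2); b=cv2.imread("pics/w5.png")[0:400,80:480]
cv2.imwrite("pics/m5.png",np.hstack([b,a]))
E
```

```text
t: 8.67
eef_pos: [592.3, -272.2, 70.6]
tcp_rot: [-3.138, -0.001, -1.571]
ft_force: [2.2, 3.6, 7.2]
opening: 0.268
[ 591.90146952 -272.22467943   70.45415187] [0.26029542 2.89738326 6.875459  ] [ 0.74211942 -0.41238537  0.0519616 ]
```

View pics/m5.png

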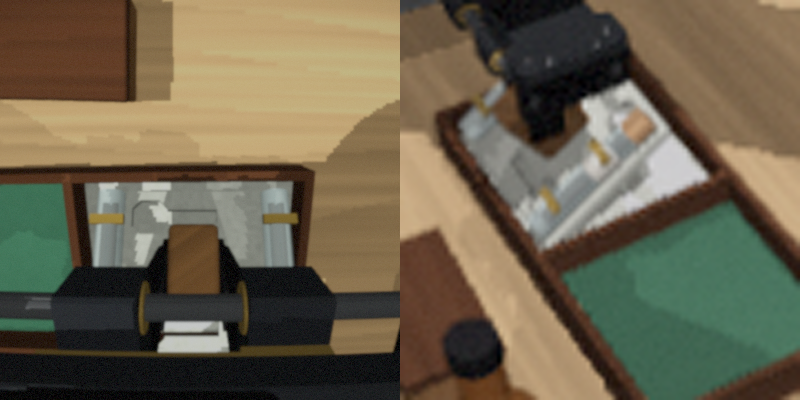

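The rack is pivoting in the grip, with a steady force of about 7 N and the low edge at row ~182 staying just inside the wall. I'll continue along the arc.

```bash
python3 -m handwheel '[{"hand":0,"x":-0.0032,"y":0,"z":-0.0013,"spin":0},{"hand":0,"x":-0.0064,"y":0,"z":-0.0029,"spin":0},{"hand":0,"x":-0.0095,"y":0,"z":-0.0046,"spin":0},{"hand":0,"x":-0.0125,"y":0,"z":-0.0064,"spin":0}]'
python3 -m handwheel '[{"hand":0,"x":-0.0028,"y":0,"z":-0.002,"spin":0},{"hand":0,"x":-0.0056,"y":0,"z":-0.0041,"spin":0},{"hand":0,"x":-0.0083,"y":0,"z":-0.0064,"spin":0},{"hand":0,"x":-0.0108,"y":0,"z":-0.0086,"spin":0}]'
```

```text
t: 9.1
eef_pos: [579.4, -272.2, 64.1]
tcp_rot: [-3.139, -0.001, -1.57]
ft_force: [0.2, 2.6, 7.3]
opening: 0.27
t: 9.43
eef_pos: [568.2, -272.2, 55.3]
tcp_rot: [-3.14, -0.001, -1.57]
ft_force: [-1.3, 3.3, 6.3]
opening: 0.271
```

```bash
python3 -m handwheel '[{"hand":0,"x":-0.0012,"y":0,"z":-0.0012,"spin":0},{"hand":0,"x":-0.0024,"y":0,"z":-0.0024,"spin":0},{"hand":0,"x":-0.0032,"y":0,"z":-0.0033,"spin":0}]'
python3 -m handwheel '[{"hand":0,"x":-0.0005,"y":0,"z":-0.0005,"spin":0},{"hand":0,"x":-0.001,"y":0,"z":-0.001,"spin":0},{"hand":0,"x":-0.001,"y":0,"z":-0.0013,"spin":0}]'
```

```text
t: 9.68
eef_pos: [564.9, -272.2, 51.9]
tcp_rot: [-3.14, -0.001, -1.57]
ft_force: [-2.9, 2.6, 7.9]
opening: 0.272
t: 9.93
eef_pos: [563.8, -272.2, 50.6]
tcp_rot: [-3.141, -0.0, -1.57]
ft_force: [-4.1, 2.9, 9.3]
opening: 0.276
```

```bash
python3 -m handwheel '[{"hand":0.03,"x":0,"y":0,"z":0,"spin":0},{"hand":0.04,"x":0,"y":0,"z":0,"spin":0},{"hand":0.05,"x":0,"y":0,"z":0,"spin":0},{"hand":0.05,"x":0,"y":0,"z":0,"spin":0},{"hand":0.05,"x":0,"y":0,"z":0.02,"spin":0},{"hand":0.05,"x":0,"y":0,"z":0.06,"spin":0},{"hand":0.05,"x":0,"y":0,"z":0.1,"spin":0},{"hand":0.05,"x":0,"y":0,"z":0.14,"spin":0},{"hand":0.05,"x":0,"y":0,"z":0.18,"spin":0},{"hand":0.05,"x":0,"y":0,"z":0.22,"spin":0},{"hand":0.05,"x":0,"y":0,"z":0.24,"spin":0},{"hand":0.05,"x":0,"y":0,"z":0.24,"spin":0}]'
python3 - <<'E'
from h import *
shot("scene","pics/s6.png"); shot("wrist","pics/w6.png"); print(state()["eef_pos"])
a=cv2.resize(cv2.imread("pics/s6.png")[150:250,170:270],(400,400),interpolation=2); b=cv2.imread("pics/w6.png")[0:400,80:480]
cv2.imwrite("pics/m6.png",np.hstack([b,a]))
E
```

```text
t: 10.93
eef_pos: [564.7, -272.9, 295.1]
tcp_rot: [-3.135, -0.005, -1.57]
ft_force: [-0.4, -0.5, -0.3]
opening: 0.523
[ 563.47588381 -272.23620149  289.87056869]
```

View pics/m6.png

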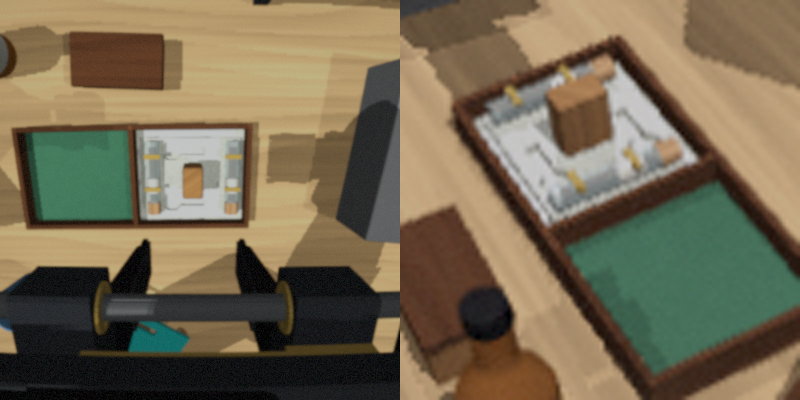

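White lies flat and centred in the white bay. Now for the green rack.

```bash
python3 -m handwheel '[{"hand":0.05,"x":-0.002,"y":0.04,"z":0,"spin":0.2},{"hand":0.05,"x":-0.029,"y":0.561,"z":0,"spin":2.16},{"hand":0.05,"x":-0.029,"y":0.561,"z":0,"spin":2.16},{"hand":0.05,"x":-0.029,"y":0.561,"z":0,"spin":2.16},{"hand":0.05,"x":-0.029,"y":0.561,"z":0,"spin":2.16},{"hand":0.05,"x":-0.029,"y":0.561,"z":0,"spin":2.16},{"hand":0.05,"x":-0.029,"y":0.561,"z":0,"spin":2.16},{"hand":0.05,"x":-0.029,"y":0.561,"z":0,"spin":2.16},{"hand":0.05,"x":-0.029,"y":0.561,"z":0,"spin":2.16},{"hand":0.05,"x":-0.029,"y":0.561,"z":0,"spin":2.16},{"hand":0.05,"x":-0.029,"y":0.561,"z":0,"spin":2.16},{"hand":0.05,"x":-0.029,"y":0.561,"z":0,"spin":2.16},{"hand":0.05,"x":-0.029,"y":0.561,"z":0,"spin":2.16},{"hand":0.05,"x":-0.029,"y":0.561,"z":0,"spin":2.16},{"hand":0.05,"x":-0.029,"y":0.561,"z":0,"spin":2.16},{"hand":0.05,"x":-0.029,"y":0.561,"z":0,"spin":2.16},{"hand":0.05,"x":-0.029,"y":0.561,"z":0,"spin":2.16},{"hand":0.05,"x":-0.029,"y":0.561,"z":0,"spin":2.16}]'
```

```text
t: 12.53
eef_pos: [534.6, 287.5, 288.9]
tcp_rot: [3.14, -0.001, -1.383]
ft_force: [0.3, -0.0, 0.2]
opening: 0.531
```

```bash
python3 -m handwheel '[{"hand":0.05,"x":0,"y":0.001,"z":-0.04,"spin":0},{"hand":0.05,"x":0,"y":0.001,"z":-0.08,"spin":0},{"hand":0.05,"x":0,"y":0.001,"z":-0.12,"spin":0},{"hand":0.05,"x":0,"y":0.001,"z":-0.15,"spin":0},{"hand":0.05,"x":0,"y":0.001,"z":-0.165,"spin":0},{"hand":0.05,"x":0,"y":0.001,"z":-0.18,"spin":0},{"hand":0.05,"x":0,"y":0.001,"z":-0.19,"spin":0},{"hand":0.05,"x":0,"y":0.001,"z":-0.194,"spin":0},{"hand":0.05,"x":0,"y":0.001,"z":-0.194,"spin":0}]'
python3 -m handwheel '[{"hand":0.035,"x":0,"y":0,"z":0,"spin":0},{"hand":0.03,"x":0,"y":0,"z":0,"spin":0},{"hand":0.02,"x":0,"y":0,"z":0,"spin":0},{"hand":0,"x":0,"y":0,"z":0,"spin":0},{"hand":0,"x":0,"y":0,"z":0,"spin":0},{"hand":0,"x":0,"y":0,"z":0,"spin":0},{"hand":0,"x":0,"y":0,"z":0,"spin":0}]'
```

```text
t: 13.28
eef_pos: [534.6, 289.0, 95.2]
tcp_rot: [3.141, -0.0, -1.383]
ft_force: [0.2, -0.1, 0.9]
opening: 0.526
t: 13.87
eef_pos: [534.8, 289.9, 96.3]
tcp_rot: [-3.141, 0.0, -1.382]
ft_force: [-0.5, 0.5, 5.5]
opening: 0.269
```

```bash
python3 -m handwheel '[{"hand":0,"x":0,"y":0,"z":0.001,"spin":0},{"hand":0,"x":0,"y":0,"z":0.0018,"spin":0},{"hand":0,"x":-0.001,"y":0.005,"z":0.0018,"spin":0},{"hand":0,"x":-0.002,"y":0.01,"z":0.0018,"spin":0}]'
python3 -m handwheel '[{"hand":0,"x":-0.001,"y":0.005,"z":0,"spin":0},{"hand":0,"x":-0.002,"y":0.01,"z":0,"spin":0},{"hand":0,"x":-0.0029,"y":0.0155,"z":0,"spin":0},{"hand":0,"x":-0.0029,"y":0.0155,"z":0,"spin":0}]'
python3 - <<'E'
from h import *
c=shot("wrist","pics/w7.png");s=state(); print(s["eef_pos"],s["ft_force"])
b=cv2.resize(cv2.imread("pics/w7.png")[130:380,160:410],(600,600),interpolation=2)
cv2.imwrite("pics/m7.png",b)
E
```

```text
t: 14.2
eef_pos: [532.4, 299.9, 97.2]
tcp_rot: [3.141, -0.0, -1.382]
ft_force: [0.4, -0.0, -2.1]
opening: 0.271
t: 14.53
eef_pos: [529.4, 316.4, 97.4]
tcp_rot: [-3.142, 0.0, -1.381]
ft_force: [-0.8, -0.6, -3.0]
opening: 0.27
[529.40785544 315.89323012  97.36639255] [-0.73321254  0.37064922 -2.94468106]
```

View pics/m7.png

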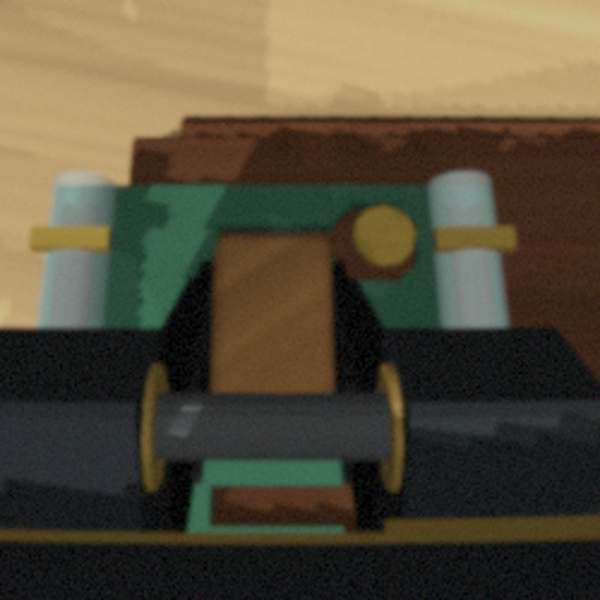

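The head at (385,236) is about 1.4 mm right of the wide hole's centre (about 377 after parallax). I'll back up 1.3 mm, then lift.

```bash
python3 -m handwheel '[{"hand":0,"x":0.0002,"y":-0.0013,"z":0,"spin":0},{"hand":0,"x":0.0018,"y":-0.001,"z":0.0019,"spin":0},{"hand":0,"x":0.0034,"y":-0.0007,"z":0.0038,"spin":0},{"hand":0,"x":0.005,"y":-0.0004,"z":0.0057,"spin":0},{"hand":0,"x":0.005,"y":-0.0004,"z":0.0057,"spin":0}]'
python3 -m handwheel '[{"hand":0,"x":0.0025,"y":0.0005,"z":0.003,"spin":0},{"hand":0,"x":0.005,"y":0.001,"z":0.006,"spin":0},{"hand":0,"x":0.0079,"y":0.0015,"z":0.0095,"spin":0},{"hand":0,"x":0.0125,"y":0.0024,"z":0.015,"spin":0},{"hand":0,"x":0.0125,"y":0.0024,"z":0.015,"spin":0}]'
```

```text
t: 15.0
eef_pos: [535.3, 314.8, 103.7]
tcp_rot: [-3.141, 0.0, -1.382]
ft_force: [-0.4, 0.5, -3.9]
opening: 0.273
t: 15.42
eef_pos: [548.5, 317.6, 119.5]
tcp_rot: [-3.139, 0.0, -1.382]
ft_force: [-1.0, 0.3, -2.3]
opening: 0.268
```

```bash
python3 -m handwheel '[{"hand":0,"x":0,"y":0,"z":0.03,"spin":0},{"hand":0,"x":0,"y":0,"z":0.065,"spin":0},{"hand":0,"x":0,"y":0,"z":0.1,"spin":0},{"hand":0,"x":0.004,"y":-0.035,"z":0.11,"spin":-0.2},{"hand":0,"x":0.009,"y":-0.07,"z":0.11,"spin":-0.4},{"hand":0,"x":0.014,"y":-0.105,"z":0.11,"spin":-0.6},{"hand":0,"x":0.018,"y":-0.14,"z":0.11,"spin":-0.8},{"hand":0,"x":0.023,"y":-0.175,"z":0.11,"spin":-1},{"hand":0,"x":0.028,"y":-0.21,"z":0.11,"spin":-1.2},{"hand":0,"x":0.033,"y":-0.245,"z":0.11,"spin":-1.4},{"hand":0,"x":0.038,"y":-0.28,"z":0.11,"spin":-1.6},{"hand":0,"x":0.043,"y":-0.315,"z":0.11,"spin":-1.8},{"hand":0,"x":0.048,"y":-0.35,"z":0.11,"spin":-2},{"hand":0,"x":0.053,"y":-0.385,"z":0.1,"spin":-2.16},{"hand":0,"x":0.0565,"y":-0.415,"z":0.08,"spin":-2.16},{"hand":0,"x":0.0565,"y":-0.4326,"z":0.05,"spin":-2.16},{"hand":0,"x":0.0565,"y":-0.4326,"z":0.02,"spin":-2.16},{"hand":0,"x":0.0565,"y":-0.4326,"z":-0.01,"spin":-2.16},{"hand":0,"x":0.0565,"y":-0.4326,"z":-0.025,"spin":-2.16},{"hand":0,"x":0.0565,"y":-0.4326,"z":-0.025,"spin":-2.16}]'
python3 - <<'E'
from h import *
shot("scene","pics/s8.png"); shot("wrist","pics/w8.png"); print(state()["eef_pos"],state()["ft_force"])
a=cv2.resize(cv2.imread("pics/s8.png")[150:270,170:290],(400,400),interpolation=2); b=cv2.imread("pics/w8.png")[0:400,80:480]
cv2.imwrite("pics/m8.png",np.hstack([b,a]))
E
```

```text
t: 17.08
eef_pos: [602.1, -115.2, 89.7]
tcp_rot: [3.136, 0.002, -1.571]
ft_force: [-0.2, 1.4, -2.2]
opening: 0.267
[ 603.85958401 -115.42303511   93.43753403] [ 0.4429503   0.61213236 -2.02759579]
```

View pics/m8.png

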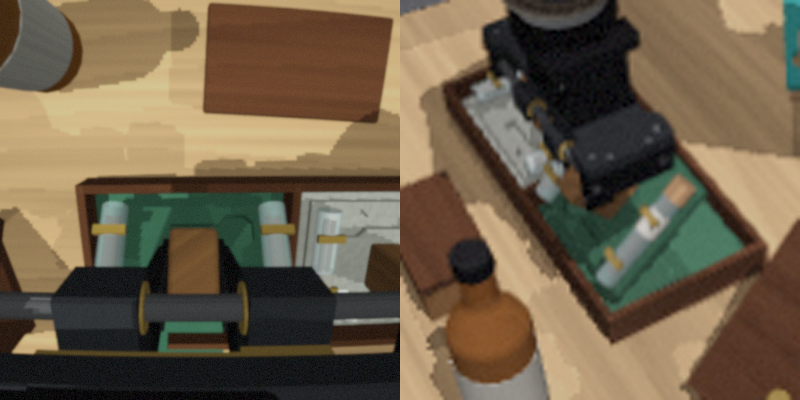

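The green rack is centred between the walls (plate 97–292, walls about 88–300), so I'll repeat the same tip-down.

```bash
python3 -m handwheel '[{"hand":0,"x":0,"y":0,"z":-0.008,"spin":0},{"hand":0,"x":0,"y":0,"z":-0.014,"spin":0},{"hand":0,"x":0,"y":0,"z":-0.018,"spin":0},{"hand":0,"x":0,"y":0,"z":-0.018,"spin":0}]'
python3 -m handwheel '[{"hand":0,"x":0,"y":0,"z":-0.001,"spin":0},{"hand":0,"x":0,"y":0,"z":-0.0015,"spin":0},{"hand":0,"x":0,"y":0,"z":-0.0015,"spin":0}]'
```

```text
t: 17.52
eef_pos: [603.7, -115.3, 74.9]
tcp_rot: [-3.141, -0.0, -1.57]
ft_force: [-0.1, -0.1, -1.9]
opening: 0.275
t: 17.77
eef_pos: [603.8, -115.3, 74.6]
tcp_rot: [-3.141, -0.0, -1.57]
ft_force: [-1.6, 0.4, 5.2]
opening: 0.272
```

```bash
python3 -m handwheel '[{"hand":0,"x":-0.002,"y":0,"z":-0.0006,"spin":0},{"hand":0,"x":-0.0035,"y":0,"z":-0.001,"spin":0}]'
python3 -m handwheel '[{"hand":0,"x":-0.002,"y":0,"z":-0.0005,"spin":0},{"hand":0,"x":-0.0034,"y":0,"z":-0.001,"spin":0}]'
python3 -m handwheel '[{"hand":0,"x":-0.0022,"y":0,"z":-0.0007,"spin":0},{"hand":0,"x":-0.0044,"y":0,"z":-0.0014,"spin":0},{"hand":0,"x":-0.0066,"y":0,"z":-0.0022,"spin":0}]'
```

```text
t: 17.93
eef_pos: [601.8, -115.4, 74.2]
tcp_rot: [-3.137, -0.001, -1.57]
ft_force: [3.6, 2.0, 5.9]
opening: 0.271
t: 18.1
eef_pos: [598.4, -115.4, 73.3]
tcp_rot: [-3.137, -0.001, -1.57]
ft_force: [3.1, 1.7, 7.4]
opening: 0.273
t: 18.35
eef_pos: [591.8, -115.5, 71.1]
tcp_rot: [-3.137, -0.001, -1.57]
ft_force: [2.3, 2.0, 7.0]
opening: 0.272
```

Forces match those from the white rack, so I'll continue.

```bash
python3 -m handwheel '[{"hand":0,"x":-0.0032,"y":0,"z":-0.0014,"spin":0},{"hand":0,"x":-0.0064,"y":0,"z":-0.003,"spin":0},{"hand":0,"x":-0.0095,"y":0,"z":-0.0047,"spin":0},{"hand":0,"x":-0.0125,"y":0,"z":-0.0066,"spin":0}]'
python3 -m handwheel '[{"hand":0,"x":-0.0028,"y":0,"z":-0.002,"spin":0},{"hand":0,"x":-0.0056,"y":0,"z":-0.0041,"spin":0},{"hand":0,"x":-0.0083,"y":0,"z":-0.0064,"spin":0},{"hand":0,"x":-0.0108,"y":0,"z":-0.0087,"spin":0}]'
python3 -m handwheel '[{"hand":0,"x":-0.0012,"y":0,"z":-0.0012,"spin":0},{"hand":0,"x":-0.0024,"y":0,"z":-0.0024,"spin":0},{"hand":0,"x":-0.0032,"y":0,"z":-0.0034,"spin":0}]'
```

```text
t: 18.68
eef_pos: [578.8, -115.4, 64.4]
tcp_rot: [-3.138, -0.001, -1.57]
ft_force: [-0.3, 2.1, 9.1]
opening: 0.268
t: 19.02
eef_pos: [567.6, -115.5, 55.5]
tcp_rot: [-3.139, -0.001, -1.57]
ft_force: [-1.5, 1.7, 8.1]
opening: 0.269
t: 19.27
eef_pos: [564.1, -115.4, 52.0]
tcp_rot: [-3.14, -0.001, -1.57]
ft_force: [-2.4, 1.2, 8.1]
opening: 0.274
```

```bash
python3 -m handwheel '[{"hand":0,"x":-0.0005,"y":0,"z":-0.0005,"spin":0},{"hand":0,"x":-0.001,"y":0,"z":-0.001,"spin":0},{"hand":0,"x":-0.001,"y":0,"z":-0.0013,"spin":0}]'
python3 -m handwheel '[{"hand":0.03,"x":0,"y":0,"z":0,"spin":0},{"hand":0.04,"x":0,"y":0,"z":0,"spin":0},{"hand":0.05,"x":0,"y":0,"z":0,"spin":0},{"hand":0.05,"x":0,"y":0,"z":0,"spin":0},{"hand":0.05,"x":0,"y":0,"z":0.02,"spin":0},{"hand":0.05,"x":0,"y":0,"z":0.06,"spin":0},{"hand":0.05,"x":0,"y":0,"z":0.1,"spin":0},{"hand":0.05,"x":0,"y":0,"z":0.14,"spin":0},{"hand":0.05,"x":0,"y":0,"z":0.18,"spin":0},{"hand":0.05,"x":0,"y":0,"z":0.22,"spin":0},{"hand":0.05,"x":-0.03,"y":0,"z":0.25,"spin":0},{"hand":0.05,"x":-0.06,"y":-0.02,"z":0.25,"spin":0},{"hand":0.05,"x":-0.06,"y":-0.04,"z":0.25,"spin":0},{"hand":0.05,"x":-0.06,"y":-0.04,"z":0.25,"spin":0}]'
python3 - <<'E'
from h import *
shot("scene","pics/s9.png"); shot("wrist","pics/w9.png"); print(state()["eef_pos"])
a=cv2.imread("pics/s9.png")[90:390,110:410]; a=cv2.resize(a,(400,400),interpolation=2); b=cv2.imread("pics/w9.png")[0:400,80:480]
cv2.imwrite("pics/m9.png",np.hstack([b,a]))
E
```

```text
t: 19.52
eef_pos: [563.0, -115.4, 50.7]
tcp_rot: [-3.14, -0.001, -1.57]
ft_force: [-5.8, 0.3, 9.4]
opening: 0.273
t: 20.68
eef_pos: [501.8, -157.5, 300.5]
tcp_rot: [-3.14, -0.002, -1.572]
ft_force: [0.3, 0.3, 0.8]
opening: 0.523
[ 502.61810961 -155.71370174  299.50104445]
```

The picture quota is used up, so I'll check numerically: segment the two wooden blocks in the wrist and scene images and compare them with model projections.

```bash
python3 - <<'E'
from h import *
for cam in("wrist","scene"):
    f={"wrist":"w9","scene":"s9"}[cam]
    c=dict(np.load(f"pics/{f}.npz")); im=c["img"]; hsv=cv2.cvtColor(im,cv2.COLOR_RGB2HSV)
    for n,cy in(("white",-272),("green",-115)):
        P=lambda L:proj(c,np.array([[564.5+x,cy+y,z] for x,y,z in L]))
        bay=np.zeros(im.shape[:2],np.uint8); cv2.fillConvexPoly(bay,np.round(P([(x,y,20) for x,y in((-45,-40),(45,-40),(45,40),(-45,40))])).astype(int),1)
        m=((hsv[...,0]>4)&(hsv[...,0]<20)&(hsv[...,1]>110)&(hsv[...,2]>60)&(bay>0)).astype(np.uint8)
        def exp(dx,dy,t):
            e=np.zeros_like(m); pts=[]
            for x in(-20,20):
                for y in(-13,13):
                    for z in(6,56): pts.append((dx+x*np.cos(t)+z*np.sin(t),dy+y,9+z*np.cos(t)-x*np.sin(t)+54*abs(np.sin(t))))
            cv2.fillConvexPoly(e,cv2.convexHull(np.round(P(pts)*16).astype(np.int32)),1,shift=4); return e&bay
        k,l,st,ce=cv2.connectedComponentsWithStats(m); j=1+np.argmax(st[1:,4]); b=l==j
        best=max(((b&(e>0)).sum()/(b|(e>0)).sum(),dx,dy,t) for dx in range(-14,15,2) for dy in range(-14,15,2) for t in(-.12,-.06,0,.06,.12) for e in[exp(dx,dy,t)])
        e0=exp(0,0,0)>0
        print(cam,n,"area",st[j,4],"cen",ce[j].round(1),"IoU at centre",round((b&e0).sum()/(b|e0).sum(),2),"best",np.round(best,2))
# bystanders: change before/after, in the scene picture
a=np.load("pics/scene0.npz")["img"]; b=np.load("pics/s9.npz")["img"]; c=dict(np.load("pics/s9.npz"))
d=cv2.absdiff(a,b).max(2)
for n,(x,y,h,r) in dict(tube0=(628,302,118,14),tube1=(652,209,118,14),tube2=(672,121,118,14),diffuser=(730,-6,190,30),cup=(383,-16,75,34),dish=(378,194,22,42),box=(711,-180,44,45)).items():
    u,v=proj(c,[[x,y,h*.6]])[0].round().astype(int); print(n,(u,v),"median/90% diff",np.median(d[v-10:v+10,u-8:u+8]),np.percentile(d[v-10:v+10,u-8:u+8],90))
E
```

```text
wrist white area 720 cen [363.6 130.7] IoU at centre 0.69 best [0.7 0.  2.  0. ]
wrist green area 694 cen [240.2 132.4] IoU at centre 0.81 best [ 0.83  2.   -2.    0.  ]
scene white area 175 cen [215.  179.9] IoU at centre 0.74 best [ 0.86  0.   -2.    0.12]
scene green area 237 cen [240.8 212.1] IoU at centre 0.8 best [ 0.87 -2.   -2.    0.12]
tube0 (np.int64(312), np.int64(342)) median/90% diff 6.0 8.0
tube1 (np.int64(277), np.int64(313)) median/90% diff 6.0 13.0
tube2 (np.int64(248), np.int64(287)) median/90% diff 6.0 8.0
diffuser (np.int64(197), np.int64(247)) median/90% diff 5.0 7.0
cup (np.int64(318), np.int64(206)) median/90% diff 5.0 7.0
dish (np.int64(368), np.int64(266)) median/90% diff 17.0 26.100000000000023
box (np.int64(182), np.int64(221)) median/90% diff 4.0 7.0
```

Both racks match the flat-and-centred model within about 2 mm. Only the dish region differs from before, so I'll check whether it shifted or whether the light changed, then hand in.

```bash
python3 - <<'E'
from h import *
from cell import job_done
a=cv2.imread("pics/scene0.png",0); b=cv2.imread("pics/s9.png",0)
r=cv2.matchTemplate(b[225:305,325:415],a[240:290,343:393],cv2.TM_CCOEFF_NORMED); _,m,_,p=cv2.minMaxLoc(r); print("dish shift px",(p[0]-18,p[1]-15),m)
s=state(); print(s["t"],s["ft_force"])
if abs(p[0]-18)<4 and abs(p[1]-15)<4: print(job_done())
E
```

```text
dish shift px (0, 0) 0.9600121378898621
20.7833 [ 0.25541157 -0.27026537 -0.01059577]
the job is handed in; nothing more can be done
None
```

Both racks are off the stand and released in the tray, each on the liner of its own colour, and the job is handed in at t ≈ 20.8 s. No verdict was reported.

I slid each rack to the wide ends of its slots and lifted it off along its normal. In the tray I tipped it flat about its low edge, with about 10 N of force at most at the wrist readings.

- **Position and level:** White was seen lying flat in its bay. The green rack's last picture could not be viewed because I had used all 12, so I fitted a model of the grip block to the camera images instead. Both racks came out within about 2 mm of their bay centres.
- **Disagreement:** The wrist-camera fit gave level for both racks. The scene-camera fit preferred 0.12 rad for both, including the white rack that I saw lying flat, so I take that as bias in the coarse fit. I did not resolve it, and the green rack's level is therefore not confirmed by eye.
- **Bystanders:** In the scene image the tubes, bottle, cup and box look unchanged. The dish region changed in brightness, but it matched its starting position with no pixel shift.
- **Arm:** It is clear of everything, with the wrist force near zero.

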